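Pack and wedge a blank tight in the clamping jig

ROBOT

A 6-joint arm with a two-finger parallel gripper is mounted at the origin on a cart in front of the work surface, level with it; the furniture and walls round the work are solid. World frame = base frame: x ahead of the robot, y to its left, z up, the work surface at z = 0. Lengths are in m, angles in rad, forces in N, time in s.
With the tool pointing down it reaches from about 0.25 to 0.775 m from the base axis. Payload 4 kg.
Tool frame: the origin (TCP) lies on the centre line of the jaws, within the pads' length; the fingertips stand 8 mm ahead of it and the grasp point (between the pads) lies 11 mm behind it; z points along the fingers, y is the direction in which the jaws open and shut (so a half turn about z gives the same grasp; the last joint's range is limited). The gripper opens to 94 mm and grips with 3 to 60 N. Pads are 16 mm wide; open, the fingers measure 119 mm over their backs; the gripper's body (75 mm by 177 mm) begins 78 mm behind the grasp point.
Start: joints at [-1.332, 0.087, 1.371, -0, 1.684, -0.103], TCP at [0.184, -0.518, 0.214] pointing down, gripper open.
Joint ranges: [-3.1, 3.1], [-0.76, 2.03], [0.27, 2.55], [-1.08, 4.22], [0.17, 2.65], [-2.57, 2.57]. Speed limits (rad/s): [2.79, 2.79, 3.14, 3.14, 3.14, 3.14].

INTERFACE

Orientations are given as [roll, pitch, yaw] about the fixed x, y, z axes, in that order (R = Rz(yaw) Ry(pitch) Rx(roll)).
In Python, from bench import robot gives the robot as it stands.
- The arm moves only by the shell command python3 -m crank 'ROWS' [OPENING]. ROWS is JSON, a list of rows, each a list of 4 numbers: the shift along the tool's x, y, z scaled (see below), then the turn about the tool's z scaled (see below). A call has exactly 10 rows; each row shifts and turns the commanded pose from where the row before left it, along the tool's axes as they then stand; what a row does not reach is not made up. The controller multiplies each number of a shift by 0.2 m and each number of a turn by pi/2 rad. A row lasts 1/8 s, in which the tool goes at most 62.5 mm and 10.7 degrees, less where a joint would pass 70% of its speed; a pose out of reach is approached as far as the arm can. A call with a number of a shift or a turn outside -1 to 1 is refused whole. A call with a gripper value outside its range is refused whole. OPENING is the gripper command: -1 is fully open, 1 is shut, values between are in proportion, set as the call begins (- or left out, the last holds). The fingers move at their own pace and stop on an object; the grip force is fixed at half the most. Time passes only in rows, so rows that do not move let the fingers close, or fill a call up. It gives the time, the measured TCP pose, the force and the opening at its end, in the units of the state.
- robot.get_obs(): the state, without advancing time (a new reading comes with each control period).
- robot.snapshot(name): name is "scene" or "top" or "wrist"; returns (picture, depth): 420x560x3 uint8, red, green, blue; 420x560 float32, m along the optical axis (not along the pixel's ray), 0 where there is no reading.
- robot.camera_params(name): a dict with "fx", "fy", "cx", "cy" (pixels), "world_from_camera" (4x4, takes a point from camera to world coordinates). Camera axes: x right, y down, z forward; pixel columns grow to the right and rows downward; lengths in m; the calibration is good to about 2 mm. A picture is of the moment at which its call begins: read the wrist's pose just before it. camera_params takes no time and is no camera call; for the wrist camera it gives the pose at the moment of the call.
- robot.close_job(): hands the job in, once; it reports no verdict.
The state is a dict: "time": time; "joint_positions": joint angles; "qvel": joint speeds; "joint_torque": joint torques, N m; "tool_pos": TCP position; "ee_rot": TCP orientation; "wrist_force": force on the tool from outside, world axes, zero at the start; "wrist_torque": the same for the moment, N m; "width": finger opening in m.
Only numpy, scipy, OpenCV 4.12 (cv2) and the standard library are available. Lean on these libraries where they do the work, as an engineer would, in place of code of your own. Each camera call takes 0.05 s, during which the arm holds its last target.

TASK

Clamp the wooden blank in the jig: stand yellow shims from the rack upright in the gap beside the blank, one after another against it, until what is left of the gap is narrow enough for the green wedge. Then slide the wedge, thin end down, between the last shim and the sloping stop, push it against the shims to close them up, and press it down until you feel it bite, so that the blank is squeezed firmly against the fence. Finish while still holding the wedge and pressing it down; leave the other things on the bench alone.

Things in the scene. Friction and masses are not known exactly. Their poses are not given: they have to be found in the camera images.
- jig: fixed plywood base board of the jig, 180 (x) x 160 (y) x 14 mm, turned up to 0.25 rad. Origin: centre of its underside, on the bench top; z up; +y points from the stop to the fence. Shims, blank and wedge stand on its top, 14 mm above the bench. Board, wedge and the stop's sloping face are slick (friction about 0.3).
- fence: fixed dark wooden fence on the jig, 130 (x) x 20 (y) x 50 mm high. Origin: middle of the foot of its inner face (towards the blank), at the board's top; axes as the jig, +y away from the blank.
- stop: fixed dark wooden stop, set anew for each job; 90 mm (x), 50 mm high, with bolted feet to 75 mm either way in x (21 mm high). Origin: middle of the foot of its sloping face, at the board's top; axes as the jig. That face looks to +y and leans away from the blank as it rises, 0.4 mm per mm (20 mm at its top). Vertical back 45 mm behind the origin.
- blank: loose pale wooden block on edge: 160 mm along the jig's x, 38 mm thick along its y, 50 mm high, 0.13-0.26 kg, 0.5 to 2 mm off the fence. Origin: middle of its face towards the gap, 25 mm above the board. Own axes: x up, y along the jig's x, z along the jig's +y. With it against the fence the gap to the stop's foot is 15.5 to 36 mm.
- rack: fixed pale wooden rack, 68 (x) x 172 (y) x 35 mm high, turned up to 0.25 rad. Origin: centre of its underside; z up. Four slots in a row along y, 25 mm deep (floor 10 mm above the bench), about 1.5 mm room round what stands in them.
- shim_a: yellow flat shim standing in the rack, 40 mm wide (x), 10 mm thick (y), 84 mm high, 35 g, top corners rounded. Origin: centre of its underside; z up. Take it across its 40 mm width near the top, so that the fingers stay above fence, blank and stop (50 mm). Three alike; one or two are needed, the rest stays.
- shim_b: second yellow shim, same as shim_a
- shim_c: third yellow shim, same as shim_a
- wedge: green wedge, black grip on top, thin end down in the rack, 86 mm high, 75 g. Origin: centre of its lower end; z up. Green part 44 mm wide (x), 50 mm high; +y face vertical, 9.2 mm from the origin; -y face slopes like the stop: 18.4 mm thick at the lower end, 38.4 mm at the shoulder. It stands the same way round in the rack as it goes into the jig (+y towards the shims).
- tape_measure: bystander: loose tape measure, 71 x 87 x 36 mm, right
- nail_box: bystander: grey open box of nails, 86 x 86 x 78 mm, right
- marker_pen: bystander: marker pen, 131 mm long, near left
- pencil: bystander: red pencil, 170 mm long, left
- wedge_grip (a point): grip point of the wedge, 74 mm above its origin, 1.8 mm towards its -y. The black grip is 54 mm wide (x; take it so), 20 mm thick (y), from 50 to 86 mm above the origin. With the right number of shims the wedge bites with its lower end 2 to 36 mm above the board; reaching the board loose means one shim more.
Mind the look-alikes: they are no part of the job. What is shaped like the shim_b but red or turquoise is not meant.

How it is judged:
By the outcome, as a careful person would: the job done as asked, in the order asked, and still so for the second after the job is handed in, while the arm keeps its last pose, push and grip.
It also fails if it takes over 69 s, if anything falls off the work surface, if the arm or the gripper's body presses on something with over 40 N, if the wrist force passes 120 N, or if a joint passes its speed limit or range.

## Working session

There is one attempt and no reset: what is moved stays moved. The work goes in short steps, Python scripts to look and compute and a shell command to move; the robot and the scene stay as the last step left them, time stands still between calls to the robot, and variables do not carry over. Pictures are saved under pics/ and viewed, and the job is handed in when it is done.

```bash
ls; mkdir -p pics; python3 - <<'E'
from bench import robot
import cv2,numpy as np
print(robot.get_obs())
for n in ("scene","top","wrist"):
    p=robot.camera_params(n); print(n,p)
    im,d=robot.snapshot(n)
    cv2.imwrite(f"pics/{n}0.png",im[:,:,::-1]); np.save(f"pics/{n}0d.npy",d)
E
```

```text
pics
{'time': 0.0, 'joint_positions': array([-1.33208939e+00,  8.79187220e-02,  1.37224700e+00, -1.57389398e-05,
        1.68361599e+00, -1.03105757e-01]), 'qvel': array([ 8.10004237e-04,  6.76374384e-04, -3.24900021e-03,  3.36699527e-04,
       -9.72801939e-05,  6.06869189e-04]), 'joint_torque': array([ 1.42241197e-04, -3.40183318e+01, -3.02423966e+01,  7.16533000e-02,
        3.30092758e-02, -1.68524903e-04]), 'tool_pos': array([ 0.18421659, -0.51765806,  0.21232769]), 'ee_rot': array([-3.13941361e+00, -2.09744884e-04,  3.41810713e-01]), 'wrist_force': array([-0.10116997,  0.41034445, -1.22508523]), 'wrist_torque': array([0.00348721, 0.01035551, 0.01945514]), 'width': 0.09427620235223032}
scene {'fx': 437.0481600934349, 'fy': 437.0481600934349, 'cx': 284.19471755012705, 'cy': 210.61127035646362, 'world_from_camera': array([[-0.89187063, -0.31792512,  0.32169923,  0.07445656],
       [-0.45227447,  0.62088876, -0.64026944,  0.73633284],
       [ 0.00381831, -0.71653386, -0.69754186,  0.93210788],
       [ 0.        ,  0.        ,  0.        ,  1.        ]])}
top {'fx': 455.3728656894558, 'fy': 455.3728656894558, 'cx': 275.694125609221, 'cy': 211.52156704147416, 'world_from_camera': array([[-0.04829924, -0.97870198,  0.19952347,  0.19849225],
       [-0.99883071,  0.04774474, -0.00759257, -0.03576951],
       [-0.00209534, -0.19965688, -0.97986363,  1.43344316],
       [ 0.        ,  0.        ,  0.        ,  1.        ]])}
wrist {'fx': 346.63098796630237, 'fy': 346.63098796630237, 'cx': 281.362455282595, 'cy': 205.6464149588404, 'world_from_camera': array([[ 0.33488332, -0.91124706, -0.23975394,  0.25437372],
       [-0.94225729, -0.32442469, -0.08306518, -0.49378967],
       [-0.00208919,  0.25372704, -0.9672736 ,  0.38380015],
       [ 0.        ,  0.        ,  0.        ,  1.        ]])}
```

View pics/scene0.png

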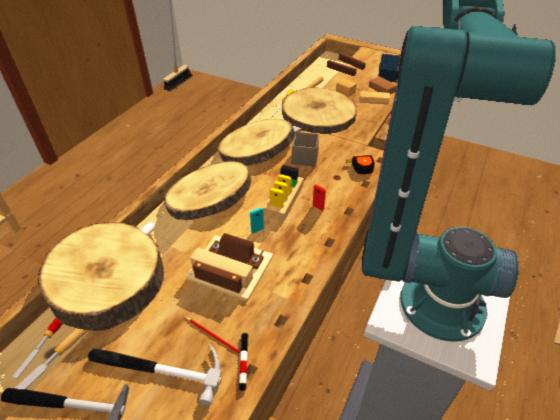

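View pics/top0.png

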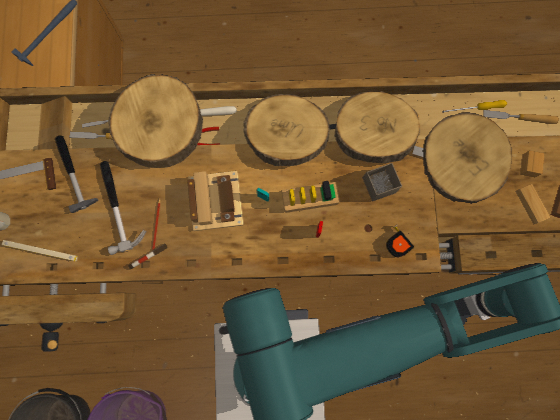

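View pics/wrist0.png

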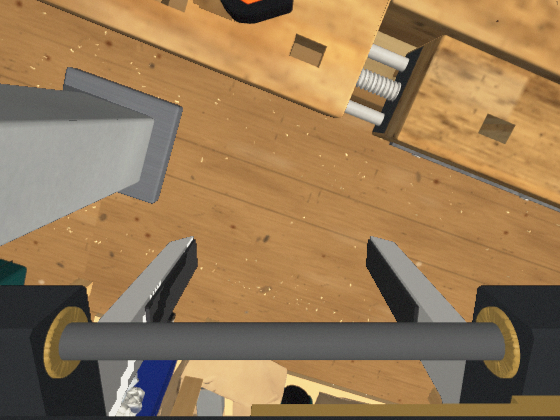

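```bash
cat > h.py <<'E'
import numpy as np,cv2
from bench import robot
def ray(P,u,v,z):
    T=P["world_from_camera"]; d=T[:3,:3]@np.array([(u-P["cx"])/P["fx"],(v-P["cy"])/P["fy"],1.]); o=T[:3,3]
    return o+d*(z-o[2])/d[2]
def shot(n,name):
    P=robot.camera_params(n); im,d=robot.snapshot(n)
    cv2.imwrite(f"pics/{name}.png",im[:,:,::-1]); np.savez(f"pics/{name}.npz",im=im,d=d,**P)
    return P,im,d
def load(name):
    z=np.load(f"pics/{name}.npz"); return {k:z[k] for k in z.files}
def pt(P,d,u,v):
    T=P["world_from_camera"]; z=d[int(v),int(u)]
    return T[:3,:3]@(z*np.array([(u-P["cx"])/P["fx"],(v-P["cy"])/P["fy"],1.]))+T[:3,3]
E
python3 - <<'E'
from h import *
P=robot.camera_params("top")
for n,u,v,z in (("jig",213,200,.05),("rack",312,195,.035),("wedge",327,191,.09),("s",293,195,.09),("s3",313,194,.09),("box",381,183,.07),("fence",200,197,.06),("teal",263,194,.08),("red",320,229,.08)):
    print(n,ray(P,u,v,z).round(3))
im=cv2.imread("pics/top0.png")[150:260,160:430]
cv2.imwrite("pics/topz.png",cv2.resize(im,None,fx=2.9,fy=2.9,interpolation=cv2.INTER_CUBIC))
E
```

```text
jig [0.526 0.147 0.05 ]
rack [ 0.531 -0.164  0.035]
wedge [ 0.528 -0.205  0.09 ]
s [ 0.521 -0.101  0.09 ]
s3 [ 0.521 -0.162  0.09 ]
box [ 0.55  -0.376  0.07 ]
fence [0.535 0.186 0.06 ]
teal [ 0.531 -0.01   0.08 ]
red [ 0.414 -0.177  0.08 ]
```

View pics/topz.png

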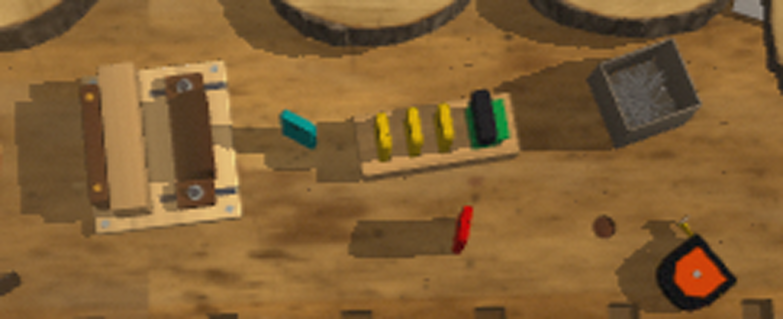

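```bash
python3 -m crank '[[0.26,-0.105,-0.05,0],[0.26,-0.105,-0.05,0],[0.26,-0.105,-0.05,0],[0.26,-0.105,-0.05,0],[0.26,-0.105,-0.05,0],[0.26,-0.105,-0.05,0],[0.26,-0.105,-0.05,0],[0.26,-0.105,-0.05,0],[0,0,0,0.112],[0,0,0,0.112]]' -1
python3 -m crank '[[0,0,0,0.112],[0,0,0,0.112],[0,0,0,0.112],[0,0,0,0.112],[0,0,0,0.112],[0,0,0,0],[0,0,0,0],[0,0,0,0],[0,0,0,0],[0,0,0,0]]'
python3 - <<'E'
from h import *
print(robot.get_obs()["tool_pos"],robot.get_obs()["ee_rot"])
shot("wrist","rack1")
E
```

```text
time: 1.4
tool_pos: [0.5206, -0.2195, 0.2929]
ee_rot: [-3.141, 0.001, -0.014]
wrist_force: [1.0, -0.2, 0.1]
width: 0.094
time: 2.65
tool_pos: [0.52, -0.2205, 0.2935]
ee_rot: [-3.142, -0.0, -0.889]
wrist_force: [-0.8, 0.2, 0.7]
width: 0.0941
[ 0.51998919 -0.22049038  0.2935363 ] [-3.14157697e+00 -2.04681777e-04 -8.89351334e-01]
```

View pics/rack1.png

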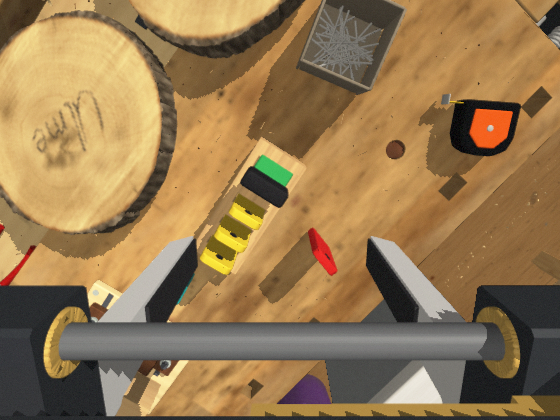

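```bash
python3 -m crank '[[0,0,0,-0.112],[0,0,0,-0.112],[0,0,0,-0.112],[0,0,0,-0.112],[0,0,0,-0.112],[0,0,0,-0.112],[0,0,0,-0.112],[0,0,0,-0.112],[0,0,0,-0.112],[0,0,0,-0.112]]'
python3 -m crank '[[0,0,0,-0.112],[0,0,0,-0.112],[0,0,0,-0.112],[0,0,0,-0.112],[0,0,0,0],[0,0,0,0],[0,0,0,0],[0,0,0,0],[0,0,0,0],[0,0,0,0]]'
python3 - <<'E'
from h import *
print(robot.get_obs()["tool_pos"],robot.get_obs()["ee_rot"])
shot("wrist","rack2")
E
```

```text
time: 3.95
tool_pos: [0.52, -0.2205, 0.2935]
ee_rot: [3.141, 0.0, 0.876]
wrist_force: [0.7, -0.5, 0.6]
width: 0.0942
time: 5.2
tool_pos: [0.52, -0.2205, 0.2935]
ee_rot: [3.142, 0.0, 1.573]
wrist_force: [0.1, 0.5, -0.7]
width: 0.0942
[ 0.51995901 -0.22047092  0.29349208] [3.14157506e+00 9.03979298e-05 1.57308248e+00]
```

View pics/rack2.png

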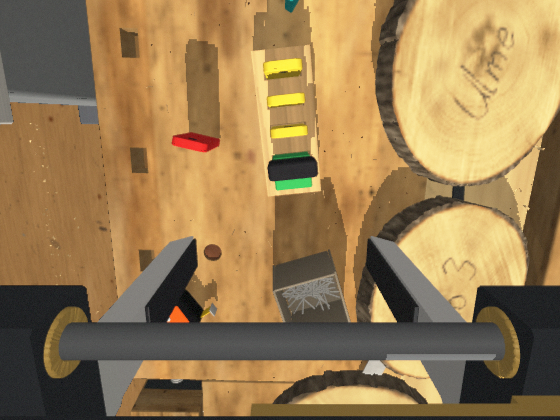

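```bash
python3 -m crank '[[0.28,0,0,0],[0.28,0,0,0],[0.28,0,0,0],[0.28,0,0,0],[0.28,0,0,0],[0,0,0,0],[0,0,0,0],[0,0,0,0],[0,0,0,0],[0,0,0,0]]'
python3 - <<'E'
from h import *
print(robot.get_obs()["tool_pos"],robot.get_obs()["ee_rot"])
P,im,d=shot("wrist","jig1")
R=load("rack2"); im=R["im"]; d=R["d"]
hsv=cv2.cvtColor(im,cv2.COLOR_RGB2HSV)
T=R["world_from_camera"]
def cloud(mask):
    v,u=np.nonzero(mask&(d>0)); z=d[v,u]
    c=np.stack([(u-R["cx"])/R["fx"]*z,(v-R["cy"])/R["fy"]*z,z],1)
    return c@T[:3,:3].T+T[:3,3]
y=((hsv[...,0]>23)&(hsv[...,0]<35)&(hsv[...,1]>200)&(hsv[...,2]>90)).astype(np.uint8)
y[:, :250]=0; y[:,330:]=0; y[200:]=0
n,l,s,c=cv2.connectedComponentsWithStats(y)
for i in range(1,n):
    if s[i,4]<60: continue
    p=cloud(l==i); zt=np.percentile(p[:,2],95); q=p[p[:,2]>zt-.008]
    r=cv2.minAreaRect(q[:,:2].astype(np.float32)*1000)
    print("shim",s[i],zt,q.mean(0).round(4),r)
k=((hsv[...,2]<60)).astype(np.uint8); k[:, :255]=0; k[:,330:]=0; k[195:]=0;k[:140]=0
p=cloud(k>0); zt=np.percentile(p[:,2],95); q=p[p[:,2]>zt-.004]; print("grip",zt,q.mean(0),cv2.minAreaRect(q[:,:2].astype(np.float32)*1000))
E
```

```text
time: 6.5
tool_pos: [0.5194, 0.0586, 0.2935]
ee_rot: [3.142, 0.0, 1.572]
wrist_force: [-0.6, 0.3, 0.2]
width: 0.0942
[0.51937916 0.05860327 0.29345373] [3.14158507e+00 1.42411870e-04 1.57165000e+00]
grip 0.09712427869990808 [ 0.53205752 -0.20435394  0.09572934] ((532.0325927734375, -204.59571838378906), (51.931251525878906, 19.119157791137695), 6.228433132171631)
```

View pics/jig1.png

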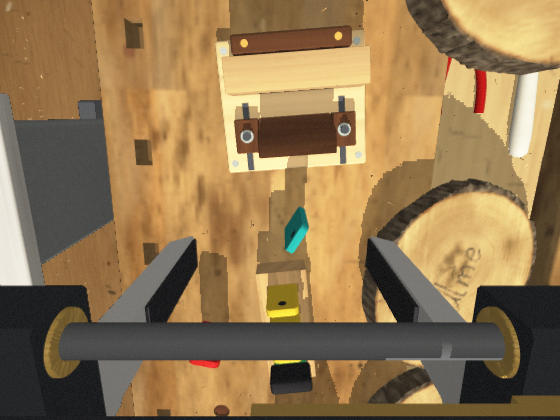

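```bash
python3 - <<'E'
import cv2
cv2.imwrite("pics/rack2z.png",cv2.resize(cv2.imread("pics/rack2.png")[30:210,230:350],None,fx=3.3,fy=3.3,interpolation=cv2.INTER_CUBIC))
E
```

```text
(no output)
```

View pics/rack2z.png

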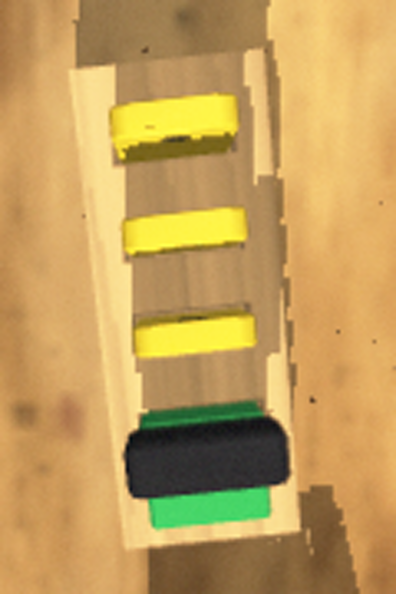

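```bash
python3 - <<'E'
from h import *
def cl(R,mask):
    d=R["d"];T=R["world_from_camera"]
    v,u=np.nonzero(mask&(d>0)); z=d[v,u]
    c=np.stack([(u-R["cx"])/R["fx"]*z,(v-R["cy"])/R["fy"]*z,z],1)
    return c@T[:3,:3].T+T[:3,3],u,v
R=load("rack2"); hsv=cv2.cvtColor(R["im"],cv2.COLOR_RGB2HSV)
for a in ((67,283),(66,290),(100,286),(131,289)): print(hsv[a],R["d"][a])
y=((hsv[...,0]>20)&(hsv[...,0]<35)&(hsv[...,1]>190)).astype(np.uint8)
y[:, :250]=0; y[:,330:]=0; y[145:]=0
n,l,s,c=cv2.connectedComponentsWithStats(y)
for i in range(1,n):
    if s[i,4]<60: continue
    p,_,_=cl(R,l==i); zt=np.percentile(p[:,2],95); q=p[(p[:,2]>zt-.006)]
    print("shim",s[i],zt.round(4),q.mean(0).round(4),cv2.minAreaRect(q[:,:2].astype(np.float32)*1000))
J=load("jig1"); h=cv2.cvtColor(J["im"],cv2.COLOR_RGB2HSV)
m=np.zeros(h.shape[:2],bool); m[20:180,205:385]=1
p,u,v=cl(J,m)
t=(p[:,2]>.060)&(p[:,2]<.070); b=(p[:,2]>.01)&(p[:,2]<.018)
print("top z",np.median(p[t,2]),"board z",np.median(p[b,2]))
hh=h[v,u]
dark=hh[:,2]<130
for nm,sel in (("blank",t&~dark),("fence",t&dark&(v<70)),("stop",t&dark&(v>100))):
    q=p[sel]; mm=np.zeros(m.shape,np.uint8); mm[v[sel],u[sel]]=1
    print(nm,sel.sum(),q.mean(0).round(4),cv2.minAreaRect(q[:,:2].astype(np.float32)*1000))
q=p[b|t]; print("board all",cv2.minAreaRect(p[(p[:,2]>.01)][:,:2].astype(np.float32)*1000))
cv2.imwrite("pics/jig1z.png",cv2.resize(cv2.imread("pics/jig1.png")[15:185,205:385],None,fx=3.5,fy=3.5,interpolation=cv2.INTER_CUBIC))
E
```

```text
[ 28 187 254] 0.34758002
[ 29 185 254] 0.3457389
[ 28 189 254] 0.35545897
[ 28 187 254] 0.3621672
shim [263  59  39  20 279] 0.0927 [ 0.5202 -0.1005  0.0911] ((521.2330932617188, -99.4448471069336), (38.69346618652344, 9.187151908874512), 5.0156779289245605)
shim [271 126  20  12  68] 0.0944 [ 0.5142 -0.1644  0.0927] ((517.8970947265625, -161.8459014892578), (22.060260772705078, 8.565399169921875), 31.73520851135254)
top z 0.06399841881233992 board z 0.014068750078697845
blank 5671 [0.5363 0.1795 0.0641] ((538.5269775390625, 150.38217163085938), (160.33273315429688, 127.19955444335938), 4.699486255645752)
fence 2337 [0.5298 0.2088 0.0638] ((529.70947265625, 208.50137329101562), (129.38194274902344, 21.870590209960938), 4.105661392211914)
stop 1833 [0.5378 0.1005 0.0639] ((537.873779296875, 100.54219055175781), (90.23773193359375, 27.084495544433594), 4.350401878356934)
board all ((534.6103515625, 144.60435485839844), (180.18479919433594, 160.10824584960938), 4.145823955535889)
```

View pics/jig1z.png

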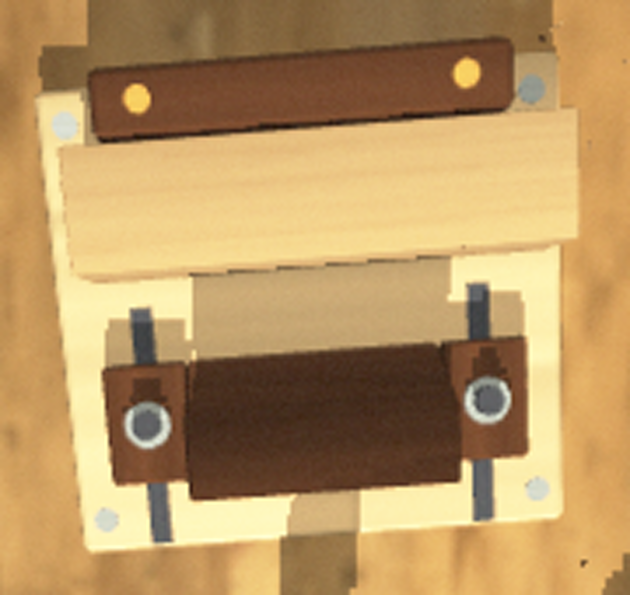

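```bash
cat >> h.py <<'E'
def cl(R,mask):
    d=R["d"];T=R["world_from_camera"]
    v,u=np.nonzero(mask&(d>0)); z=d[v,u]
    c=np.stack([(u-R["cx"])/R["fx"]*z,(v-R["cy"])/R["fy"]*z,z],1)
    return c@T[:3,:3].T+T[:3,3],u,v
JA=np.radians(4.146); JC=np.array([.5346,.1446])
def tojig(p):
    c,s=np.cos(JA),np.sin(JA); q=np.array(p,float).copy(); d=q[...,:2]-JC
    q[...,0]=c*d[...,0]+s*d[...,1]; q[...,1]=-s*d[...,0]+c*d[...,1]; return q
def fromjig(x,y):
    c,s=np.cos(JA),np.sin(JA); return JC+np.array([c*x-s*y,s*x+c*y])
E
python3 - <<'E'
from h import *
J=load("jig1"); m=np.zeros((420,560),bool); m[20:180,205:385]=1
p,u,v=cl(J,m); q=tojig(p)*1000
h=cv2.cvtColor(J["im"],cv2.COLOR_RGB2HSV)[v,u]
for x0 in range(-45,45,15):
    s=(q[:,0]>x0)&(q[:,0]<x0+15)
    o=np.argsort(q[s,1]); a=q[s][o]; val=h[s][o]
    top=a[:,2]>62
    ylist=a[top,1]
    br=np.nonzero(np.diff(ylist)>3)[0]
    st=top&(a[:,1]<0)&(a[:,2]<65)
    bl=top&(val[:,2]>150)&(a[:,1]>0)
    print(x0,"stop top",a[st,1].min().round(1),a[st,1].max().round(1)," light",a[bl,1].min().round(1),a[bl,1].max().round(1))
    sl=(a[:,1]<0)&(a[:,2]>20)&(a[:,2]<60)&(a[:,1]>-40)
    if sl.sum()>5: print("   slope pts foot y:", np.median(a[sl,1]+0.4*(a[sl,2]-14)).round(2), sl.sum())
# ramp
x=q[(abs(q[:,0])<75)]
for x0 in (-75,-60,60,70):
    s=(q[:,0]>x0)&(q[:,0]<x0+8)&(q[:,2]>62)&(q[:,1]>20)&(h[:,2]>150); print(x0,"blank",q[s,1].min(),q[s,1].max())
R=load("rack2"); m=np.zeros((420,560),bool); m[45:200,245:330]=1
p,u,v=cl(R,m)
hs=cv2.cvtColor(R["im"],cv2.COLOR_RGB2HSV)[v,u]
rk=(p[:,2]>.030)&(p[:,2]<.040); print("rack",np.median(p[rk,2]),cv2.minAreaRect(p[rk,:2].astype(np.float32)*1000))
hi=(p[:,2]>.08)&(hs[:,2]>100)
print(np.percentile(p[hi,2],[5,50,95]))
mm=np.zeros((420,560),np.uint8); mm[v[hi],u[hi]]=1
n,l,s,c=cv2.connectedComponentsWithStats(mm)
for i in range(1,n):
    if s[i,4]<60: continue
    g,_,_=cl(R,l==i); w=g[g[:,2]>.0905]; print(s[i],np.median(g[:,2]),g[:,2].max(),"rect",cv2.minAreaRect(g[:,:2].astype(np.float32)*1000),w.mean(0))
E
```

```text
-45 stop top -58.0 -31.6  light 15.5 53.0
   slope pts foot y: -13.01 175
-30 stop top -57.9 -31.9  light 15.6 53.1
   slope pts foot y: -12.88 191
-15 stop top -58.0 -32.2  light 15.4 52.9
   slope pts foot y: -12.93 189
0 stop top -57.8 -31.8  light 15.4 53.0
   slope pts foot y: -12.92 183
15 stop top -57.9 -32.1  light 15.4 53.0
   slope pts foot y: -12.9 185
30 stop top -57.8 -32.0  light 15.4 52.9
   slope pts foot y: -12.88 179
-75 blank 20.48440871809683 53.282899724088715
-60 blank 20.33727912543328 67.90694430307171
60 blank 20.108715741719635 53.043071726864326
70 blank 20.39972866847265 53.40417536290398
rack 0.035066883877104105 ((527.67724609375, -158.28851318359375), (68.10185241699219, 172.1153564453125), 6.006747722625732)
[0.0878363  0.0935779  0.09519084]
[263  58  40  16 474] 0.09355096000601917 0.09672953818088753 rect ((521.3787841796875, -98.82027435302734), (39.921382904052734, 10.477856636047363), 5.753808975219727) [ 0.52137785 -0.09884534  0.09361913]
[267  92  38  14 401] 0.0935947961656462 0.09622768594973174 rect ((524.6062622070312, -131.58921813964844), (39.380672454833984, 10.258264541625977), 5.937527656555176) [ 0.52491914 -0.13151017  0.09366161]
[270 125  38  13 376] 0.09364928070811052 0.0962795078306018 rect ((528.3388061523438, -164.25244140625), (39.76511764526367, 10.092290878295898), 6.021546840667725) [ 0.52830474 -0.16414032  0.09366508]
```

```bash
python3 -m crank '[[-0.262,0.004,0,0],[-0.262,0.004,0,0],[-0.263,0.003,0,0],[0,0,0.24,-0.0656],[0,0,0.24,0],[0,0,0.24,0],[0,0,0,0],[0,0,0,0],[0,0,0,0],[0,0,0,0]]'
```

```text
time: 7.8
tool_pos: [0.5231, -0.0982, 0.1518]
ee_rot: [3.138, 0.002, 1.676]
wrist_force: [0.4, 0.2, 0.8]
width: 0.094
```

```bash
python3 - <<'E'
from h import *
J=load("jig1"); m=np.zeros((420,560),bool); m[20:80,215:380]=1
p,u,v=cl(J,m); q=tojig(p)*1000
h=cv2.cvtColor(J["im"],cv2.COLOR_RGB2HSV)[v,u]
for x0 in range(-60,60,20):
    s=(q[:,0]>x0)&(q[:,0]<x0+20)&(q[:,2]>61)&(q[:,2]<66)
    a=q[s];dk=h[s][:,2]<150
    f=a[dk&(a[:,1]>45)]
    print(x0,"fence",np.percentile(f[:,1],[1,99]).round(1))
E
```

```text
-60 fence [53.4 74.5]
-40 fence [53.4 74.1]
-20 fence [54.5 74.6]
0 fence [53.2 74.2]
20 fence [54.6 74.6]
40 fence [53.3 74.3]
```

```bash
python3 -m crank '[[0,-0.006,0.1,0],[0,0,0.1,0],[0,0,0.1,0],[0,0,0.05,0],[0,0,0.05,0],[0,0,0,0],[0,0,0,0],[0,0,0,0],[0,0,0,0],[0,0,0,0]]'
```

```text
time: 9.05
tool_pos: [0.5208, -0.0981, 0.0697]
ee_rot: [3.141, 0.0, 1.676]
wrist_force: [0.1, 0.4, -0.4]
width: 0.0939
```

```bash
python3 -m crank '[[0,0,-0.0125,0],[0,0,0,0],[0,0,0,0],[0,0,0,0],[0,0,0,0],[0,0,0,0],[0,0,0,0],[0,0,0,0],[0,0,0,0],[0,0,0,0]]' 1
```

```text
time: 10.3
tool_pos: [0.5206, -0.098, 0.0719]
ee_rot: [-3.141, 0.0, 1.676]
wrist_force: [-0.7, 0.9, -0.0]
width: 0.0401
```

```bash
python3 -m crank '[[0,0,-0.2,0],[0,0,-0.2,0],[0,0,-0.2,0.0209],[0.25,0.0316,0,0],[0.25,0.0316,0,0],[0.25,0.0316,0,0],[0.25,0.0316,0,0],[0.25,0.0316,0,0],[0,0,0,0],[0,0,0,0]]'
python3 - <<'E'
from h import *
o=robot.get_obs(); print(o["tool_pos"],o["ee_rot"],o["width"],tojig(o["tool_pos"]))
E
```

```text
time: 11.55
tool_pos: [0.5339, 0.1533, 0.1918]
ee_rot: [-3.141, 0.001, 1.644]
wrist_force: [0.5, -0.7, -0.8]
width: 0.0399
[0.53392798 0.15326549 0.19176772] [-3.14121641e+00  8.75307048e-04  1.64384099e+00] 0.03991720319563615 [-4.37648879e-05  8.69139726e-03  1.91767725e-01]
```

```bash
python3 -m crank '[[0,0,0.15,0],[0,0,0.15,0],[0,0,0.1,0],[0,0,0.06,0],[0,0,0.05,0],[0,0,0.03,0],[0,0,0.01,0],[0,0,0,0],[0,0,0,0],[0,0,0,0]]'
python3 - <<'E'
from h import *
shot("wrist","pl1"); shot("scene","pl1s"); 
im=cv2.imread("pics/pl1s.png")[210:310,170:290]; cv2.imwrite("pics/pl1sz.png",cv2.resize(im,None,fx=5,fy=5,interpolation=cv2.INTER_CUBIC))
E
```

```text
time: 12.8
tool_pos: [0.5343, 0.1538, 0.0824]
ee_rot: [3.141, -0.0, 1.644]
wrist_force: [0.9, 0.3, -0.4]
width: 0.0397
```

View pics/pl1.png

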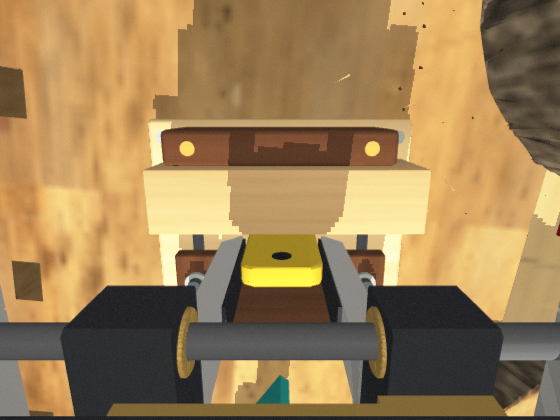

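View pics/pl1sz.png

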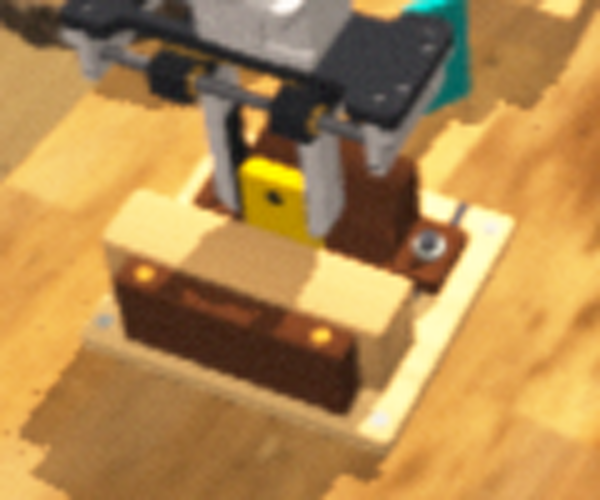

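```bash
python3 -m crank '[[0,0,0.015,0],[0,0,0.012,0],[0,0,0.003,0],[0,0,0.003,0],[0,0,0,0],[0.005,0,0,0],[0.004,0,0,0],[0.003,0,0,0],[0,0,0,0],[0,0,0,0]]'
python3 - <<'E'
from h import *
o=robot.get_obs(); print(o["tool_pos"],o["wrist_force"],tojig(o["tool_pos"]))
E
```

```text
time: 14.15
tool_pos: [0.5347, 0.1558, 0.0761]
ee_rot: [3.139, 0.001, 1.643]
wrist_force: [-0.1, -1.0, 4.5]
width: 0.0396
[0.53468182 0.15577895 0.07613074] [-0.11875539 -0.96739282  4.52963558] [0.00088982 0.01114378 0.07613074]
```

```bash
python3 -m crank '[[0,0,0,0],[0,0,0,0],[0,0,0,0],[0,0,0,0],[0,0,-0.05,0],[0,0,-0.1,0],[0,0,-0.2,0],[0,0,-0.2,0],[0,0,0,0],[0,0,0,0]]' -0.28
python3 - <<'E'
from h import *
P,im,d=shot("wrist","pl2")
R=load("pl2"); hsv=cv2.cvtColor(im,cv2.COLOR_RGB2HSV)
y=((hsv[...,0]>20)&(hsv[...,0]<35)&(hsv[...,1]>170)).astype(np.uint8)
p,u,v=cl(R,y>0); p=tojig(p)*1000; s=(p[:,2]>94)&(p[:,2]<102)&(abs(p[:,0])<60)
print(s.sum(),np.percentile(p[s],[1,50,99],axis=0).round(1)); print(cv2.minAreaRect(p[s][:,:2].astype(np.float32)))
b,u,v=cl(R,hsv[...,2]>150); b=tojig(b)*1000; s=(abs(b[:,2]-64)<2)&(b[:,1]>5)&(b[:,1]<53)
print("blank",np.percentile(b[s],[.5,50,99.5],axis=0).round(1),cv2.minAreaRect(b[s][:,:2].astype(np.float32)))
E
```

```text
time: 15.4
tool_pos: [0.5335, 0.156, 0.1849]
ee_rot: [-3.141, 0.0, 1.644]
wrist_force: [0.4, -0.0, -0.2]
width: 0.0601
621 [[-16.4   5.8  94.3]
 [  2.4  10.9  97.7]
 [ 20.4  15.5  99.3]]
((1.6056632995605469, 10.47584342956543), (37.75511932373047, 10.218305587768555), 0.27950939536094666)
blank [[-75.   16.3  62.3]
 [  4.3  34.9  64.1]
 [ 83.   52.7  65.8]] ((80.27214050292969, 33.4296875), (38.75349807739258, 312.9255676269531), 89.97528076171875)
```

View pics/pl2.png

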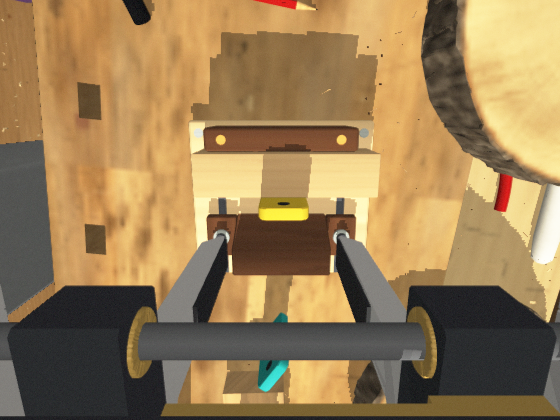

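```bash
python3 -m crank '[[-0.289,-0.0298,0,0],[-0.289,-0.0298,0,0],[-0.289,-0.0298,0,0],[-0.289,-0.0298,0,0],[-0.289,-0.0298,0,0],[0,0,0.1,-0.0206],[0,0,0.1,0],[0,0,0.1,0],[0,0,0,0],[0,0,0,0]]' -0.4
```

```text
time: 16.7
tool_pos: [0.525, -0.1343, 0.1251]
ee_rot: [-3.141, -0.0, 1.676]
wrist_force: [-0.5, 0.9, 0.6]
width: 0.0656
```

```bash
python3 -m crank '[[0,0,0.1,0],[0,0,0.1,0],[0,0,0.04,0],[0,0,0.025,0],[0,0,0,0],[0,0,0,0],[0,0,0,0],[0,0,0,0],[0,0,0,0],[0,0,0,0]]'
python3 -m crank '[[0,0,0,0],[0,0,0,0],[0,0,0,0],[0,0,0,0],[0,0,0,0],[0,0,0,0],[0,0,0,0],[0,0,0,0],[0,0,0,0],[0,0,0,0]]' 1
```

```text
time: 17.95
tool_pos: [0.5251, -0.1344, 0.0724]
ee_rot: [3.142, 0.0, 1.676]
wrist_force: [-0.3, 0.4, 0.3]
width: 0.0661
time: 19.2
tool_pos: [0.5251, -0.1344, 0.0723]
ee_rot: [-3.142, 0.0, 1.676]
wrist_force: [-0.7, -0.2, -0.2]
width: 0.0401
```

```bash
python3 -m crank '[[0,0,-0.2,0],[0,0,-0.2,0],[0,0,-0.2,0.0209],[0.2728,0.0306,0,0],[0.2728,0.0306,0,0],[0.2728,0.0306,0,0],[0.2728,0.0306,0,0],[0.2728,0.0306,0,0],[0,0,0,0],[0,0,0,0]]'
python3 - <<'E'
from h import *
o=robot.get_obs(); print(o["tool_pos"],o["ee_rot"],o["width"],tojig(o["tool_pos"]))
E
```

```text
time: 20.45
tool_pos: [0.5359, 0.1395, 0.1922]
ee_rot: [-3.141, 0.001, 1.643]
wrist_force: [0.0, -0.7, -0.3]
width: 0.04
[0.53589006 0.13954788 0.19219814] [-3.14132310e+00  9.56917263e-04  1.64342908e+00] 0.03998883288411498 [ 0.00092142 -0.00513217  0.19219814]
```

```bash
python3 -m crank '[[0,0,0.1,0],[0,0,0.15,0],[0,0,0.1,0],[0,0,0.1,0],[0,0,0.05,0],[0,0,0.04,0],[0,0,0.01,0],[0,0,0,0],[0,0,0,0],[0,0,0,0]]'
python3 - <<'E'
from h import *
shot("wrist","pl3")
o=robot.get_obs(); print(tojig(o["tool_pos"]))
E
```

```text
time: 21.7
tool_pos: [0.5362, 0.1401, 0.0829]
ee_rot: [3.141, 0.0, 1.643]
wrist_force: [-0.4, 0.8, -0.6]
width: 0.04
[ 0.0012077  -0.00466905  0.0827393 ]
```

View pics/pl3.png

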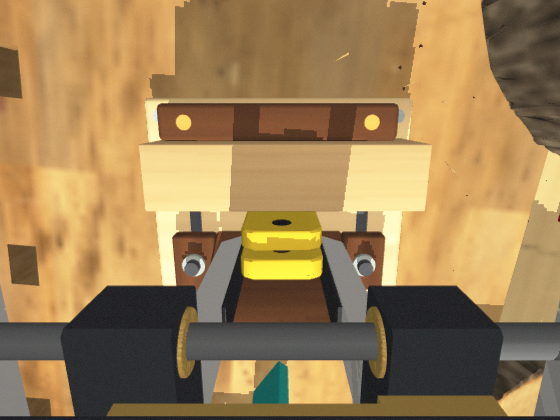

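```bash
python3 -m crank '[[0,0,0.015,0],[0,0,0.012,0],[0,0,0.003,0],[0,0,0.003,0],[0,0,0,0],[0.006,0,0,0],[0.005,0,0,0],[0.003,0,0,0],[0,0,0,0],[0,0,0,0]]'
python3 - <<'E'
from h import *
o=robot.get_obs(); print(o["tool_pos"],o["wrist_force"],tojig(o["tool_pos"]))
E
```

```text
time: 23.0
tool_pos: [0.5365, 0.1423, 0.0763]
ee_rot: [3.14, 0.001, 1.643]
wrist_force: [0.4, -1.5, 5.5]
width: 0.0397
[0.5365107  0.14230435 0.07634258] [ 0.40087353 -1.51357578  5.45362123] [ 0.00173973 -0.00242779  0.07634258]
```

```bash
python3 -m crank '[[0,0,0,0],[0,0,0,0],[0,0,0,0],[0,0,0,0],[0,0,-0.05,0],[0,0,-0.1,0],[0,0,-0.2,0],[0,0,-0.2,0],[0,0,0,0],[0,0,0,0]]' -0.28
python3 - <<'E'
from h import *
P,im,d=shot("wrist","pl4")
R=load("pl4"); hsv=cv2.cvtColor(im,cv2.COLOR_RGB2HSV)
y=((hsv[...,0]>20)&(hsv[...,0]<35)&(hsv[...,1]>170)).astype(np.uint8)
p,u,v=cl(R,y>0); p=tojig(p)*1000; s=(p[:,2]>94)&(p[:,2]<102)&(abs(p[:,0])<60)
print(s.sum(),np.percentile(p[s],[1,50,99],axis=0).round(1)); print(cv2.minAreaRect(p[s][:,:2].astype(np.float32)))
m=(abs(p[:,2]-75)<15)&(abs(p[:,0])<60); print("front face",np.percentile(p[m],[5,50,95],axis=0).round(1))
E
```

```text
time: 24.25
tool_pos: [0.5355, 0.1427, 0.1853]
ee_rot: [-3.141, 0.0, 1.643]
wrist_force: [0.4, 0.3, -0.2]
width: 0.0603
1248 [[-16.2  -4.5  94.6]
 [  2.6   5.9  97.8]
 [ 20.5  15.3  99.5]]
((2.2842941284179688, 5.355186462402344), (38.188114166259766, 20.355670928955078), 0.42479634284973145)
front face [[-15.7  15.   67.5]
 [  1.8  15.2  77. ]
 [ 18.9  15.4  88.8]]
```

View pics/pl4.png

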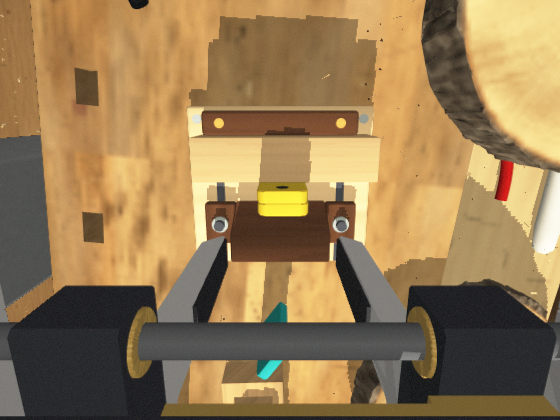

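```bash
python3 -m crank '[[-0.2883,-0.0238,0,0],[-0.2883,-0.0238,0,0],[-0.2883,-0.0238,0,0],[-0.2883,-0.0238,0,0],[-0.2883,-0.0238,0,0],[-0.2883,-0.0238,0,0],[0,0,0.1,-0.0206],[0,0,0.1,0],[0,0,0.1,0],[0,0,0,0]]' -0.6
python3 -m crank '[[0,0,0.1,0],[0,0,0.08,0],[0,0,0.04,0],[0,0,0.03,0],[0,0,0,0],[0,0,0,0],[0,0,0,0],[0,0,0,0],[0,0,0,0],[0,0,0,0]]'
```

```text
time: 25.55
tool_pos: [0.53, -0.2034, 0.1217]
ee_rot: [-3.135, -0.004, 1.675]
wrist_force: [1.1, 0.4, -0.3]
width: 0.075
time: 26.8
tool_pos: [0.5323, -0.2044, 0.0758]
ee_rot: [3.142, 0.0, 1.675]
wrist_force: [0.6, 0.1, 0.5]
width: 0.0751
```

```bash
python3 -m crank '[[0,0,0.014,0],[0,0,0,0],[0,0,0,0],[0,0,0,0],[0,0,0,0],[0,0,0,0],[0,0,0,0],[0,0,0,0],[0,0,0,0],[0,0,0,0]]' 1
python3 - <<'E'
from h import *
# where in tool axes must wedge go: compute target
import math
o=robot.get_obs(); print(o["tool_pos"],o["ee_rot"],o["width"])
P,im,d=shot("wrist","wg1")
E
```

```text
time: 28.05
tool_pos: [0.5322, -0.2044, 0.073]
ee_rot: [3.142, 0.0, 1.675]
wrist_force: [0.1, 0.5, 0.6]
width: 0.0542
[ 0.53224759 -0.20441911  0.07297447] [3.14158635e+00 9.83555865e-05 1.67541783e+00] 0.05417234357928754
```

View pics/wg1.png

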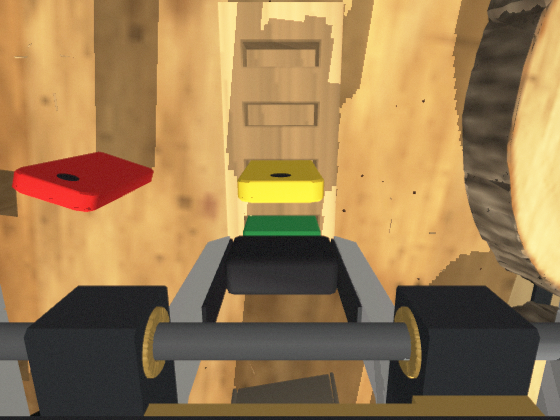

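```bash
python3 -m crank '[[0,0,-0.2,0],[0,0,-0.2,0],[0,0,-0.2,0.0205],[0.2755,0.0247,0,0],[0.2755,0.0247,0,0],[0.2755,0.0247,0,0],[0.2755,0.0247,0,0],[0.2755,0.0247,0,0],[0.2755,0.0247,0,0],[0,0,0,0]]'
python3 -m crank '[[0,0,0.05,0],[0,0,0.02,0],[0,0,0,0],[0,0,0,0],[0,0,0,0],[0,0,0,0],[0,0,0,0],[0,0,0,0],[0,0,0,0],[0,0,0,0]]'
python3 - <<'E'
from h import *
o=robot.get_obs(); print(o["tool_pos"],o["ee_rot"],o["width"],tojig(o["tool_pos"]))
shot("wrist","wg2")
E
```

```text
time: 29.35
tool_pos: [0.5373, 0.1311, 0.1928]
ee_rot: [-3.141, -0.001, 1.649]
wrist_force: [-0.2, -0.5, -1.2]
width: 0.0535
time: 30.6
tool_pos: [0.5379, 0.1275, 0.1789]
ee_rot: [3.142, 0.0, 1.643]
wrist_force: [0.5, -0.4, -0.6]
width: 0.0541
[0.53788079 0.12749977 0.17893526] [3.14158364e+00 9.72247266e-05 1.64331761e+00] 0.054128087314265896 [ 0.00203589 -0.01729267  0.17893526]
```

View pics/wg2.png

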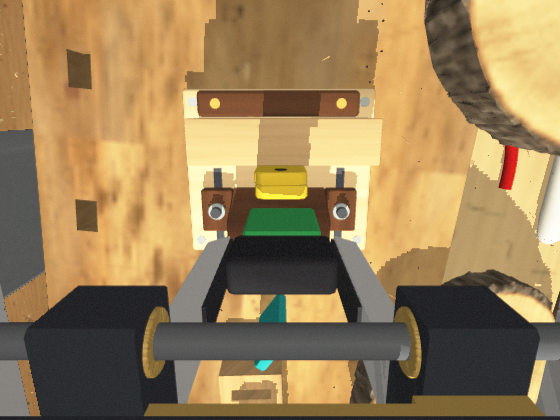

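```bash
python3 -m crank '[[0,0,0.08,0],[0,0,0.08,0],[0,0,0.08,0],[0,0,0.06,0],[0,0,0.03,0],[0,0,0,0],[0,0,0,0],[0,0,0,0],[0,0,0,0],[0,0,0,0]]'
python3 - <<'E'
from h import *
o=robot.get_obs(); print(o["wrist_force"],tojig(o["tool_pos"]))
shot("wrist","wg3")
E
```

```text
time: 31.9
tool_pos: [0.538, 0.1275, 0.1132]
ee_rot: [3.141, 0.0, 1.643]
wrist_force: [0.3, -0.6, -1.5]
width: 0.0539
[ 0.25972083 -0.62424286 -1.47279698] [ 0.00216142 -0.01731403  0.11319076]
```

View pics/wg3.png

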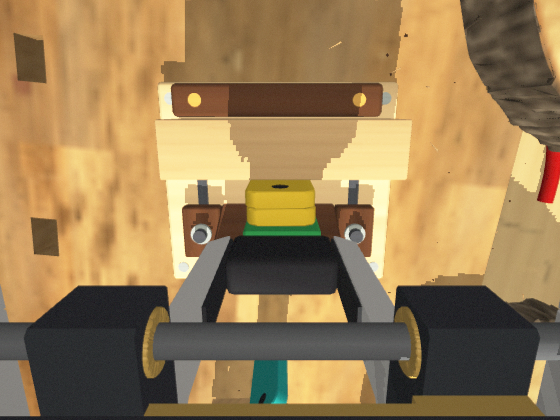

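```bash
python3 -m crank '[[0.004,0,0,0],[0.004,0,0,0],[0.004,0,0,0],[0.003,0,0,0],[0,0,0,0],[0,0,0,0],[0,0,0,0],[0,0,0,0],[0,0,0,0],[0,0,0,0]]'
python3 - <<'E'
from h import *
o=robot.get_obs(); print(o["wrist_force"],o["wrist_torque"],tojig(o["tool_pos"]))
E
```

```text
time: 33.2
tool_pos: [0.5377, 0.1304, 0.113]
ee_rot: [-3.142, 0.0, 1.643]
wrist_force: [1.1, -0.8, -1.3]
width: 0.0538
[ 1.09286982 -0.75114666 -1.33829812] [-0.33094629 -0.13159659 -0.02366455] [ 0.0020331  -0.01437481  0.1129505 ]
```

```bash
python3 -m crank '[[0.003,0,0,0],[0,0,0,0],[0,0,0,0],[0.003,0,0,0],[0,0,0,0],[0,0,0,0],[0.002,0,0,0],[0,0,0,0],[0,0,0,0],[0,0,0,0]]'
python3 - <<'E'
from h import *
o=robot.get_obs(); print(o["wrist_force"],o["wrist_torque"],tojig(o["tool_pos"]))
shot("wrist","wg4")
R=load("wg4"); hsv=cv2.cvtColor(R["im"],cv2.COLOR_RGB2HSV)
y=((hsv[...,0]>20)&(hsv[...,0]<35)&(hsv[...,1]>170))
p,u,v=cl(R,y); p=tojig(p)*1000; s=(p[:,2]>94)&(p[:,2]<102)&(abs(p[:,0])<60)
print(np.percentile(p[s],[1,50,99],axis=0).round(1)); print(cv2.minAreaRect(p[s][:,:2].astype(np.float32)))
E
```

```text
time: 34.45
tool_pos: [0.5376, 0.1316, 0.113]
ee_rot: [3.142, 0.001, 1.643]
wrist_force: [-0.4, -5.1, 0.2]
width: 0.0542
[-0.4319537  -5.14896067  0.24772199] [-1.0081511  -0.05665784 -0.00660309] [ 0.00205561 -0.01320336  0.11304306]
[[-16.2  -2.7  94.6]
 [  2.5   7.7  97.8]
 [ 20.6  17.1  99.4]]
((2.1035823822021484, 7.120832443237305), (38.50471496582031, 20.55447006225586), 0.2916131019592285)
```

View pics/wg4.png

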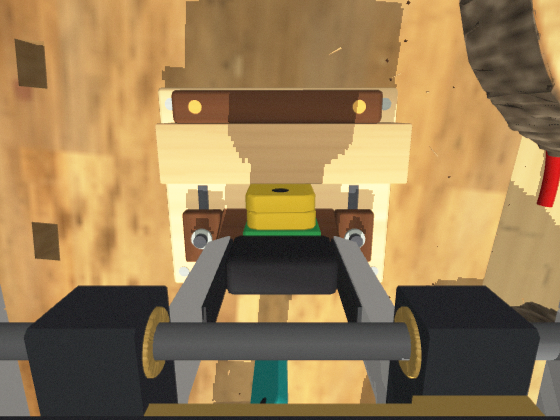

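```bash
python3 -m crank '[[0,0,0.015,0],[0,0,0.015,0],[0,0,0.015,0],[0,0,0.005,0],[0,0,0.005,0],[0,0,0,0],[0,0,0,0],[0,0,0,0],[0,0,0,0],[0,0,0,0]]'
python3 - <<'E'
from h import *
o=robot.get_obs(); print(o["wrist_force"],o["wrist_torque"],tojig(o["tool_pos"]),o["width"])
E
```

```text
time: 35.75
tool_pos: [0.5379, 0.1316, 0.102]
ee_rot: [3.141, 0.001, 1.643]
wrist_force: [1.0, -5.6, 0.3]
width: 0.0534
[ 0.97751619 -5.59061736  0.29755613] [-1.19989179 -0.23742177  0.04625528] [ 0.00235204 -0.01324801  0.10195331] 0.05337337754958753
```

```bash
python3 -m crank '[[0,0,0.005,0],[0,0,0.005,0],[0,0,0.005,0],[0,0,0.005,0],[0,0,0,0],[0,0,0,0],[0,0,0,0],[0,0,0,0],[0,0,0,0],[0,0,0,0]]'
python3 - <<'E'
from h import *
o=robot.get_obs(); print(o["wrist_force"],o["wrist_torque"],tojig(o["tool_pos"]),o["width"])
E
```

```text
time: 37.0
tool_pos: [0.538, 0.1316, 0.0981]
ee_rot: [3.141, 0.001, 1.643]
wrist_force: [-0.6, -5.2, 1.5]
width: 0.054
[-0.568354   -5.24425049  1.50452355] [-1.1120943  -0.18524388  0.01481848] [ 0.00244284 -0.01325174  0.09809478] 0.05396573186760548
```

```bash
python3 -m crank '[[0,0,0.005,0],[0,0,0,0],[0,0,0.005,0],[0,0,0,0],[0,0,0.005,0],[0,0,0,0],[0,0,0,0],[0,0,0,0],[0,0,0,0],[0,0,0,0]]'
python3 - <<'E'
from h import *
o=robot.get_obs(); print(o["wrist_force"],o["wrist_torque"],tojig(o["tool_pos"]),o["width"])
E
```

```text
time: 38.25
tool_pos: [0.538, 0.1315, 0.0979]
ee_rot: [3.14, 0.001, 1.643]
wrist_force: [-3.3, -6.2, 11.6]
width: 0.054
[-3.29081672 -6.21585703 11.56106412] [-1.28826773  0.85857093  0.02277607] [ 0.00249153 -0.01328127  0.09792194] 0.053974483015372235
```

```bash
python3 -m crank '[[0,0,0.005,0],[0,0,0.005,0],[0,0,0.005,0],[0,0,0,0],[0,0,0,0],[0,0,0,0],[0,0,0,0],[0,0,0,0],[0,0,0,0],[0,0,0,0]]'
python3 - <<'E'
from h import *
o=robot.get_obs(); print(o["wrist_force"],o["wrist_torque"],tojig(o["tool_pos"]),o["width"])
E
```

```text
time: 39.5
tool_pos: [0.5381, 0.1315, 0.0978]
ee_rot: [3.138, 0.001, 1.643]
wrist_force: [-7.6, -7.3, 22.1]
width: 0.0541
[-7.61735789 -7.25504407 22.05615496] [-1.43418597  1.88652359 -0.03498603] [ 0.00253419 -0.01328261  0.09783736] 0.05405230104866296
```

```bash
python3 -m crank '[[0,-0.004,0.005,0],[0,-0.004,0.005,0],[0,0,0.005,0],[0,0,0.005,0],[0,0,0,0],[0,0,0,0],[0,0,0,0],[0,0,0,0],[0,0,0,0],[0,0,0,0]]'
python3 - <<'E'
from h import *
o=robot.get_obs(); print(o["wrist_force"],o["wrist_torque"],tojig(o["tool_pos"]),o["width"])
shot("wrist","end1"); shot("scene","end1s")
im=cv2.imread("pics/end1s.png")[210:310,170:290]; cv2.imwrite("pics/end1sz.png",cv2.resize(im,None,fx=5,fy=5,interpolation=cv2.INTER_CUBIC))
R=load("end1"); hsv=cv2.cvtColor(R["im"],cv2.COLOR_RGB2HSV)
y=((hsv[...,0]>20)&(hsv[...,0]<35)&(hsv[...,1]>170))
p,u,v=cl(R,y); p=tojig(p)*1000; s=(p[:,2]>94)&(p[:,2]<102)&(abs(p[:,0])<60)
print(np.percentile(p[s],[1,50,99],axis=0).round(1)); print(cv2.minAreaRect(p[s][:,:2].astype(np.float32)))
k=hsv[...,2]<60
p,u,v=cl(R,k&(np.arange(560)[None]>225)&(np.arange(560)[None]<340)); s=(p[:,2]>.105)&(p[:,2]<.14)
print("grip top",np.percentile(p[s,2],[10,50,90,97]))
E
```

```text
time: 40.75
tool_pos: [0.5381, 0.1316, 0.0976]
ee_rot: [3.133, 0.001, 1.643]
wrist_force: [-10.0, -7.2, 32.8]
width: 0.0537
[-10.01592117  -7.15333303  32.79523176] [-1.51863138  2.51649866 -0.12764188] [ 0.00250273 -0.01323448  0.09763061] 0.05366537423886285
[[-16.2  -3.9  94.3]
 [  2.    7.7  97.8]
 [ 20.6  17.1  99.4]]
((2.1861019134521484, 6.5492048263549805), (38.77457809448242, 21.781997680664062), 0.23128187656402588)
grip top [0.110995   0.12050901 0.12166741 0.12208117]
```

View pics/end1.png

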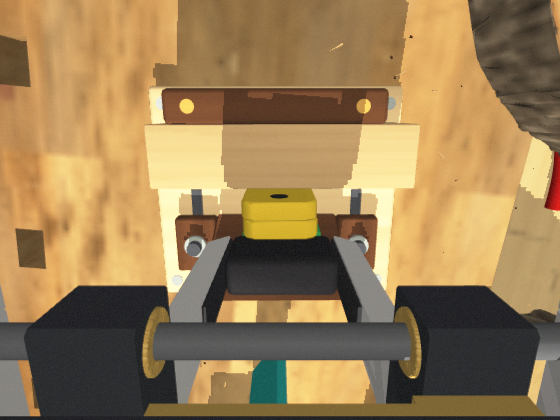

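View pics/end1sz.png

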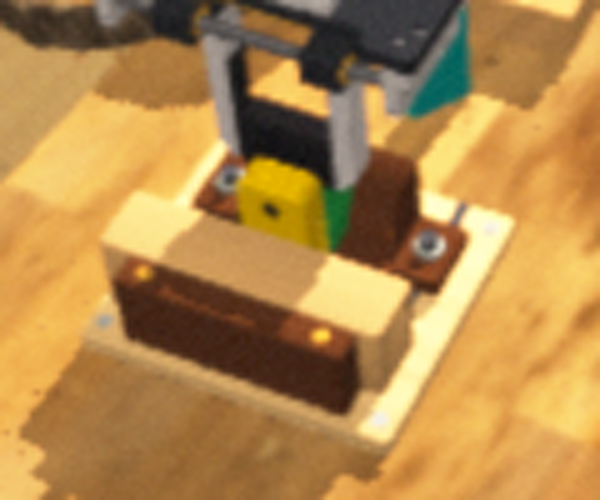

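```bash
python3 -m crank '[[0,-0.006,0.005,0],[0,-0.006,0.005,0],[0,0,0.005,0],[0,0,0.005,0],[0,0,0,0],[0,0,0,0],[0,0,0,0],[0,0,0,0],[0,0,0,0],[0,0,0,0]]'
python3 - <<'E'
from h import *
o=robot.get_obs(); print(o["wrist_force"],o["wrist_torque"],tojig(o["tool_pos"]),o["width"],o["ee_rot"])
E
```

```text
time: 42.1
tool_pos: [0.5381, 0.1319, 0.097]
ee_rot: [3.126, 0.0, 1.643]
wrist_force: [-9.9, -7.7, 41.4]
width: 0.0537
[-9.88778841 -7.70071762 41.43664581] [-1.46725282  2.42255763 -0.0390415 ] [ 0.00253897 -0.01296034  0.09699796] 0.05369487647207586 [3.12649322e+00 1.77261497e-04 1.64308403e+00]
```

```bash
python3 -m crank '[[0,0,0,0],[0,0,0,0],[0,0,0,0],[0,0,0,0],[0,0,0,0],[0,0,0,0],[0,0,0,0],[0,0,0,0],[0,0,0,0],[0,0,0,0]]'
python3 - <<'E'
from h import *
o=robot.get_obs(); print(o["wrist_force"],tojig(o["tool_pos"]),o["width"],o["ee_rot"])
shot("wrist","end2")
R=load("end2"); hsv=cv2.cvtColor(R["im"],cv2.COLOR_RGB2HSV)
b,u,v=cl(R,np.ones((420,560),bool)); h=hsv[v,u]; b=tojig(b)*1000
t=(abs(b[:,2]-64)<2)&(abs(b[:,0])<60)&(b[:,1]>10)&(b[:,1]<80)
print("blank",np.percentile(b[t&(h[:,2]>150)&(b[:,1]<60)][:,1],[1,99]),"fence",np.percentile(b[t&(h[:,2]<130)&(b[:,1]>48)][:,1],[1,99]))
E
```

```text
time: 43.35
tool_pos: [0.5381, 0.1319, 0.097]
ee_rot: [3.126, 0.0, 1.643]
wrist_force: [-9.6, -7.6, 40.9]
width: 0.0538
[-9.55204415 -7.64463958 40.86298257] [ 0.0025486  -0.01296135  0.09700305] 0.053788413599855714 [3.12649511e+00 2.01662860e-04 1.64310159e+00]
blank [17.39566493 54.45098744] fence [55.53385893 74.21400412]
```

View pics/end2.png

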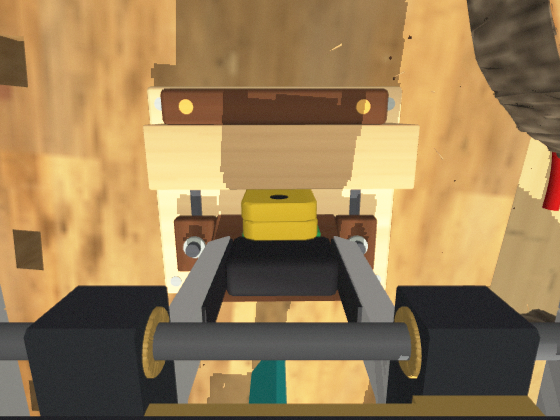

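Everything is steady: the blank is tight on the fence (its back edge at jig row 122, with no gap showing). The shims stand at about (280,212) with the wedge grip at (283,265). I'm handing in.

```bash
python3 - <<'E'
from bench import robot
print(robot.close_job()); print(robot.get_obs()["time"],robot.get_obs()["wrist_force"])
E
```

```text
the job is handed in; nothing more can be done
None
the job is handed in; nothing more can be done
```

The blank is clamped against the fence, and I handed the job in at about 43 s with the wedge still held and pressed down. I stood two yellow shims in the gap, slid the green wedge in and pushed it against them to close them up. I then pressed it down until it bit, with its lower end about 22 mm above the board (21 to 23 mm was expected).

- **Pressing force:** the last reading was a steady 41 N down, unchanged over 1.3 s with the arm held still. The gripper opening stayed at 53.8 mm, on the 54 mm grip.
- **Blank and shims:** the blank moved about 2 mm to the fence and no gap shows. Both shims are upright and tight together.
- **Bystanders and look-alikes:** I did not touch them or the third shim. I did not check their positions again at the end.
- **Small disagreements:**
  - About 10 N of sideways force (world x) stayed on the wrist.
  - The tool tilted about 0.015 rad and sank about 0.6 mm during the last press. It then held steady.
  - The grip's top, measured by camera, came out about 1 mm different from what the tool height implies, which is within the calibration error.
- **Wrong turn:** early on I turned the wrist the wrong way while looking at the rack. That cost about 2.5 s and had no other effect.

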